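# Stow the hanging hex driver in the clear tube

## Robot

A 6-joint arm with a two-finger parallel gripper is mounted at the origin on the work surface. World frame = base frame: x ahead of the robot, y to its left, z up, the work surface at z = 0. Lengths are in m, angles in rad, forces in N, time in s.
With the tool pointing down it reaches from about 0.3 to 0.85 m from the base axis. Payload 5.4 kg.
Tool frame: the origin (TCP) lies midway between the tips of the shut fingers; the grasp point (between the pads) lies 19 mm behind it; z points along the fingers, y is the line along which they close (so a half turn about z gives the same grasp; the last joint's range is limited). The gripper opens to 85 mm and grips with 20 to 120 N. Pads are 22 mm wide; open, the fingers measure 114 mm over their backs; the gripper's body (76 mm by 85 mm) begins 54 mm behind the grasp point. The pads swing forward as they close: fully open they stand 13 mm farther back than shut.
Start: joints at [1.027, 0.158, 1.597, -0, 1.386, -0.21], TCP at [0.188, 0.543, 0.231] pointing down, gripper open.
Joint ranges: [-2.91, 2.91], [-0.94, 2.29], [0.18, 2.7], [-1.29, 4.43], [0.17, 2.64], [-3, 3]. Speed limits (rad/s): [2.57, 2.57, 3.14, 3.14, 3.14, 3.14].

## Interface

Orientations are given as [roll, pitch, yaw] about the fixed x, y, z axes, in that order (R = Rz(yaw) Ry(pitch) Rx(roll)).
In Python, from rig import sensors, cams, env gives the robot as it stands.
- The arm moves only by the tool arm_command, never from a script. Its argument "commands" is a list of rows, each a list of 7 numbers: the shift along the tool's x, y, z scaled (see below), then the turn, a rotation vector about the tool's x, y, z scaled (see below), then the opening, from -1 (shut) to 1 (fully open). In form: [[tx, ty, tz, wx, wy, wz, jaw], ...]. A call has 1 to 5 rows; each row shifts and turns the commanded pose from where the row before left it, along the tool's axes as they then stand; what a row does not reach is not made up. The controller multiplies each number of a shift by 400 mm and each number of a turn by 1.5 rad. A row lasts 1/10 s, in which the tool goes at most 50 mm and 8.59 degrees, less where a joint would pass 70% of its speed; a pose out of reach is approached as far as the arm can. A call with a number of a shift or a turn outside -1 to 1 is refused whole. A call with a gripper value outside its range is refused whole. The fingers move at their own pace and stop on an object; "grip_force" is the grip in N (left out, the last holds). Time passes only in rows, so rows that do not move let the fingers close. It gives the time, the measured TCP pose, the force, the opening and the grip force at its end, in the units of the state.
- sensors.read_state(): the state, without advancing time (a new reading comes with each control period).
- cams.camera(name): name is "scene" or "top" or "wrist"; returns a dict with "image" (420x560x3 uint8, red, green, blue), "mtx" (3x3 intrinsics, pixels), "xyz" and "orientation" of the camera in the world. Camera axes: x right, y down, z forward; pixel columns grow to the right and rows downward; lengths in m; the calibration is good to about 2 mm. A picture is of the moment at which its call begins. There is no depth.
- env.hand_in(): hands the job in; it is judged then, once.
The state is a dict: "clock": time; "joint_pos": joint angles; "dq": joint speeds; "tau": joint torques, N m; "ee_pos": TCP position; "tool_rot": TCP orientation; "ft_force": force on the tool from outside, world axes, zero at the start; "ft_torque": the same for the moment, N m; "grip_width": finger opening in m; "grasp_force": force on a finger pad.
Only numpy, scipy, OpenCV 4.12 (cv2) and the standard library are available. Lean on these libraries where they do the work, as an engineer would, in place of code of your own. Each camera call takes 0.05 s, during which the arm holds its last target. There are 200 camera calls.

## Task

Lift the black-handled hex driver off its prong on the white rack and stow it shaft-down in the two-tube steel holder, fully home with its collar resting on the tube's rim, keeping hold of it until it is home, then let go. A snapped-off key is stuck deep inside one of the two tubes, out of sight, so feel for the clear one. Leave the spanner hanging on its prong and the carton and tape roll where they are.

Things in the scene. Friction and masses are not known exactly. Their poses are not given: they have to be found in the camera images.
- driver: hex driver hanging by its eye on one of the rack's prongs, 152 mm long, about 0.13 kg. Origin at the shaft's tip (lowest point), z up the shaft; at the start x, y are the rack's. Round steel shaft 10 mm across to z = 70 mm (lowest 6 mm tapered), collar 22 mm across z 70 to 76 mm, square black handle 24 x 24 mm z 76 to 126 mm, then the wire eye
- driver_eye (a point): centre of the driver's eye, at driver z = 136 mm: ring 18 mm inside, 28 mm outside, wire 5 mm, lying in the driver's y-z plane; the prong passes through it along x
- driver_grip (a point): good grip point on the handle (driver z = 110 mm): fingers closing along the rack's y, tool tilted about 40 degrees, coming from the rack's -x side; the prong then passes between the fingers
- rack: white display rack fixed to the bench, 270 mm wide (y). Origin on the bench below its crossbar; x points from the prong tips back to the crossbar. Base plate x -85 to 65 mm, 12 mm high; uprights 10 mm square at y = +-125 mm. A header box above the prongs, x -45 to +10 mm, z 312 to 342 mm, full width, bars a gripper coming straight down
- prong_left (a point): hanging point on the axis of the prong at rack y = +55 mm (x = -45, z = 250 mm). Prong: 6 mm round steel, level from x = 0 to -55 mm, then turned up to its tip at x = -65 mm, z = 255 mm. A hanging eye must rise 5 to 11 mm (best 8) to pass the tip; then draw it level towards -x by 30 mm or more
- prong_right (a point): the same point on the identical prong at rack y = -55 mm
- holder: steel holder fixed to the bench: base plate 70 x 150 x 12 mm, two like upright tubes at y = +-45 mm, 26 mm outside, bore 13 mm wide and 75 mm deep, rim at z = 80 mm. Origin at the centre of the underside. In one tube, either one, a rigid broken key stops a shaft 25 mm below the rim; a black slit flap 6 mm down, without resistance, hides the inside. In the clear one the collar reaches the rim
- tube_left (a point): centre of the mouth of the tube at holder y = +45 mm, at rim height, z up
- tube_right (a point): centre of the mouth of the tube at holder y = -45 mm, at rim height, z up
- spanner: flat steel open-ended spanner, 156 mm long, jaw 34 mm wide, hanging by a like eye on the other prong; origin near its lower end, z up; to be left hanging
- spanner_eye (a point): centre of the spanner's eye
- carton: small closed cardboard box 80 x 60 x 60 mm, origin at the centre of its underside; to be left alone
- tape: roll of tape lying flat, 90 mm across, 25 mm high, origin at the centre of its underside; to be left alone
Not all that is in view belongs to the job. What is meant by the holder is not green or yellow, and is the smaller of those in its own colour.

How it is judged:
By the outcome, as a careful person would: the job done as asked, in the order asked, and still so for the second after the job is handed in, with the robot touching nothing.
It also fails if it takes over 64 s, if anything falls off the work surface, if the arm or the gripper's body presses on something with over 40 N, if the wrist force passes 120 N, or if a joint passes its speed limit or range.

## Working session

There is one attempt and no reset: what is moved stays moved. The work goes in short steps, Python scripts to look and compute and a tool call to move; the robot and the scene stay as the last step left them, time stands still between calls to the robot, and variables do not carry over. Pictures are saved under pics/ and viewed, at most 10 in all, crops included, and the job is handed in when it is done.

Besides the shell and the picture viewer there is one more tool, called by a JSON object that holds its "method" and its "body", one argument or row to a line. arm_command: Moves the arm, as the interface text tells. Its arguments: {"type":"object","properties":{"commands":{"type":"array","items":{"type":"array","items":{"type":"number","minimum":-1,"maximum":1}}},"grip_force":{"type":"number"}},"required":["commands"]}

```bash
mkdir -p pics; ls
python3 - <<'E'
from rig import sensors,cams
import cv2,json,numpy as np
print(sensors.read_state())
for n in ["scene","top"]:
    c=cams.camera(n); cv2.imwrite(f"pics/{n}0.png",cv2.cvtColor(c["image"],cv2.COLOR_RGB2BGR))
    print(n,c["mtx"],c["xyz"],c["orientation"])
    np.savez(f"pics/{n}0.npz",**c)
E
```

```text
pics
{'clock': 0.0, 'joint_pos': array([ 1.02690332e+00,  1.59024281e-01,  1.59822441e+00,  1.41939717e-05,
        1.38617438e+00, -2.10097975e-01]), 'dq': array([-6.21721147e-04, -5.41749092e-05, -1.23708304e-03,  3.48660825e-04,
       -1.93862636e-03,  3.91909712e-04]), 'tau': array([-6.42012092e-04, -3.96011639e+01, -3.31428301e+01, -2.32105649e-04,
        8.66991060e-03, -3.27004079e-05]), 'ee_pos': array([0.18809274, 0.54274589, 0.23033471]), 'tool_rot': array([-3.13980540e+00, -3.95384437e-04,  2.80779465e+00]), 'ft_force': array([ 0.60573352, -0.26546652,  0.74236871]), 'ft_torque': array([ 0.02543591, -0.01095646,  0.01713532]), 'grasp_force': 0.0, 'grip_width': 0.08523087894219052}
scene [[383.95256378   0.         282.07376   ]
 [  0.         383.95256378 214.02763792]
 [  0.           0.           1.        ]] [ 1.21078296 -0.03508642  0.84525556] [-2.32526428 -0.00308801  1.54940413]
top [[515.49557459   0.         288.84178287]
 [  0.         515.49557459 208.07857708]
 [  0.           0.           1.        ]] [ 0.36180061 -0.04484876  1.36264325] [-3.06586096e+00  1.63670990e-03 -1.55869551e+00]
```

View pics/scene0.png

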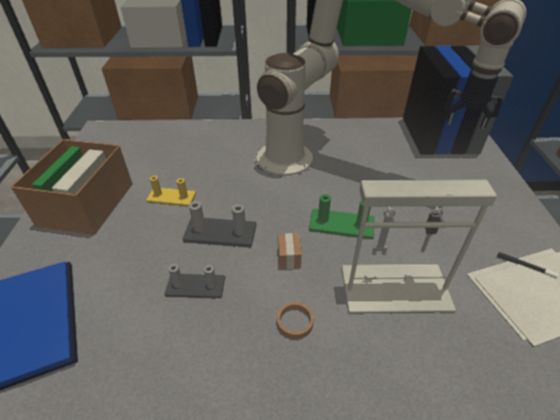

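View pics/top0.png

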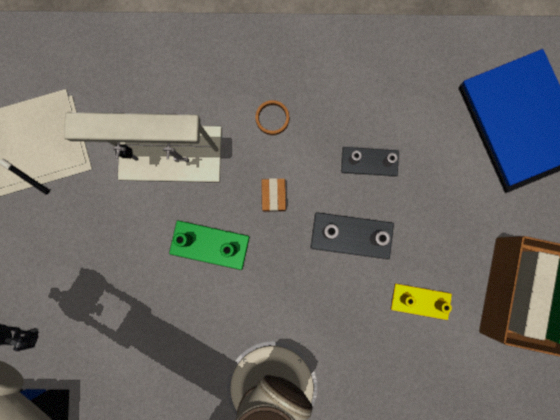

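The scene view shows the rack at about (405,250), with the driver on its right prong (435,222) and the spanner at (385,230). The smaller grey holder is at (195,285). In the top view the holder is at (370,161), the driver at (124,151) and the spanner at (172,153).

Run:
```python
import cv2,numpy as np
def crop(n,x0,y0,w,h,s):
    im=cv2.cvtColor(np.load(f"pics/{n}0.npz")["image"],cv2.COLOR_RGB2BGR)[y0:y0+h,x0:x0+w]
    return cv2.resize(im,None,fx=s,fy=s,interpolation=cv2.INTER_CUBIC)
# a: top rack (60,100)-(230,190) x4.7->  ; holder top
a=crop("top",60,105,170,85,4); b=crop("top",335,140,75,42,4); 
A=np.zeros((520,700,3),np.uint8); A[:340,:680]=a; A[345:345+168,:300]=b
b2=crop("scene",160,260,72,42,5); A[345:345+168,310:310+288]=cv2.resize(b2,(288,168))
cv2.imwrite("pics/c1.png",A)
cv2.imwrite("pics/c2.png",crop("scene",335,170,165,145,4))
```

```text
(no output)
```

View pics/c1.png

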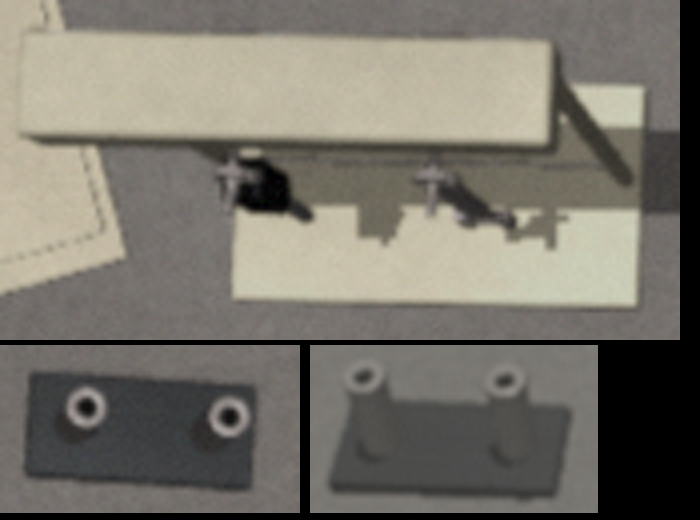

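View pics/c2.png

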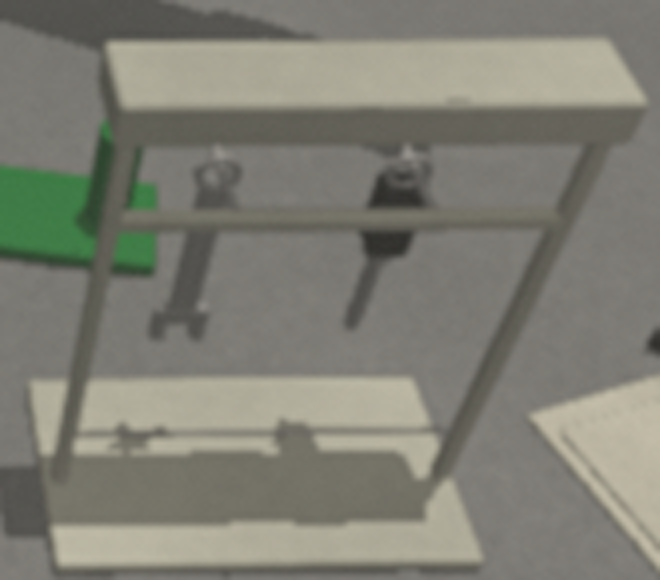

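Crop c1 shows the header top and the holder mouths at (86,63) and (229,71). Crop c2 shows the base and header corners, with the driver on the prong towards +y. I'll fit the poses from these points.

```bash
cat > h.py <<'E'
import numpy as np
from scipy.optimize import least_squares
from scipy.spatial.transform import Rotation as R
C={n:dict(np.load(f"pics/{n}0.npz")) for n in ["scene","top"]}
def proj(n,p):
    c=C[n]; q=(np.atleast_2d(p)-c["xyz"])@R.from_euler("xyz",c["orientation"]).as_matrix()@c["mtx"].T
    return q[:,:2]/q[:,2:]
def world(p,pose): # pose x,y,yaw
    return np.atleast_2d(p)@R.from_euler("z",pose[2]).as_matrix().T+[pose[0],pose[1],0]
def fit(obs,x0):
    f=lambda v:np.concatenate([(proj(n,world(p,v))-u).ravel() for n,p,u in obs])
    r=least_squares(f,x0,loss="soft_l1"); return r.x,f(r.x).reshape(-1,2)
E
python3 - <<'E'
from h import *
T=lambda a:(np.array(a)+.5)/4-.5+[60,105]
S=lambda a:(np.array(a)+.5)/4-.5+[335,170]
H=lambda x,s,z:np.array([[x,s*.135,z]])
obs=[("top",H(.01,1,.342),T([24,32])),("top",H(.01,-1,.342),T([553,40])),("top",H(-.045,1,.342),T([22,134])),("top",H(-.045,-1,.342),T([551,142])),
("top",H(-.085,1,.012),T([232,298])),("top",H(-.085,-1,.012),T([638,305])),("top",H(.065,-1,.012),T([645,86])),
("scene",H(.065,-1,.012),S([56,563])),("scene",H(.065,1,.012),S([482,561])),("scene",H(-.085,-1,.012),S([30,381])),("scene",H(-.085,1,.012),S([415,378])),
("scene",H(-.045,-1,.342),S([105,40])),("scene",H(-.045,1,.342),S([610,38])),("scene",H(.01,-1,.342),S([122,109])),("scene",H(.01,1,.342),S([645,105]))]
v,r=fit(obs,[.5,.3,0]);print("rack",v);print(r.round(1).tolist())
h=lambda s:np.array([[0,s*.045,.08]])
t=lambda a:(np.array(a)+.5)/4-.5
o=[("top",h(1),t([86,63])+[335,140]),("top",h(-1),t([229,71])+[335,140]),("scene",h(-1),t([56,31])+[160,260]),("scene",h(1),t([196,36])+[160,260])]
w,r=fit(o,[.5,-.3,0]);print("holder",w);print(r.round(1).tolist())
print("tubes",world([[0,.045,.08],[0,-.045,.08]],w)); print("prongs",world([[-.045,.055,.25],[-.045,-.055,.25]],v))
g=world([-.045,.055,.25-.026-.003],v);print("grip",g)  # ring rests on prong: eye centre ~6mm below axis
for p in ([-.045,.055,.244],[-.045,.055,.108]): print([(n,proj(n,world(p,v)).round(1)) for n in C])
E
```

```text
rack [ 0.61848031  0.27839712 -0.0079534 ]
[[-1.6, -1.4], [-0.0, -0.8], [-2.6, 0.0], [-0.4, 0.6], [-1.0, 0.3], [-0.3, 0.6], [-0.3, -0.6], [-0.9, 1.0], [0.2, 0.4], [-1.8, -0.4], [-1.5, -0.5], [-1.5, 0.1], [-1.1, -0.2], [-1.4, -0.2], [1.1, -0.1]]
holder [ 0.59179007 -0.25187673 -0.05340431]
[[-0.9, -0.1], [-0.9, 0.2], [-1.1, 0.1], [-0.7, -0.2]]
tubes [[ 0.59419212 -0.20694088  0.08      ]
 [ 0.58938802 -0.29681257  0.08      ]]
prongs [[0.57391916 0.33375328 0.25      ]
 [0.5730443  0.22375676 0.25      ]]
grip [[0.57391916 0.33375328 0.221     ]]
[('scene', array([[435.8, 212.9]])), ('top', array([[118.5, 148.3]]))]
[('scene', array([[421., 252.]])), ('top', array([[136.8, 158.9]]))]
```

```bash
cat >> h.py <<'E'
def Rt(yaw,tilt=40): # tool frame: z tilted towards heading yaw, y = left of heading
    a=np.radians(tilt); z=np.array([np.sin(a),0,-np.cos(a)]); y=np.array([0,1.,0])
    return R.from_euler("z",yaw)*R.from_matrix(np.c_[np.cross(y,z),y,z])
def plan(pos,rot,n,jaw=1):
    from rig import sensors
    s=sensors.read_state(); p=s["ee_pos"]; r=R.from_euler("xyz",s["tool_rot"])
    d=(r.inv()*rot).as_rotvec(); step=(np.array(pos)-p)/n
    print("dist",np.linalg.norm(pos-p)*1e3,"ang",np.degrees(np.linalg.norm(d)))
    for i in range(n):
        t=r.inv().apply(step)/.4   # shift in tool axes as row before left them
        print([round(float(x),3) for x in [*t,*(d/n/1.5)]]+[jaw]); r=r*R.from_rotvec(d/n)
GRIP=np.array([.5739,.3338,.218])
E
python3 - <<'E'
from h import *
rot=Rt(-.008); z=rot.apply([0,0,1]); plan(GRIP+z*(.021-.12),rot,10)
E
```

```text
dist 388.92862997340035 ang 44.01141859992558
[-0.093, -0.023, -0.016, -0.008, -0.046, -0.021, 1]
[-0.093, -0.026, -0.01, -0.008, -0.046, -0.021, 1]
[-0.093, -0.028, -0.004, -0.008, -0.046, -0.021, 1]
[-0.092, -0.031, 0.003, -0.008, -0.046, -0.021, 1]
[-0.091, -0.034, 0.008, -0.008, -0.046, -0.021, 1]
[-0.089, -0.037, 0.014, -0.008, -0.046, -0.021, 1]
[-0.086, -0.04, 0.02, -0.008, -0.046, -0.021, 1]
[-0.083, -0.043, 0.025, -0.008, -0.046, -0.021, 1]
[-0.08, -0.046, 0.03, -0.008, -0.046, -0.021, 1]
[-0.076, -0.049, 0.035, -0.008, -0.046, -0.021, 1]
```

{"method": "arm_command", "body": {
  "commands": [
    [-0.093, -0.023, -0.016, -0.008, -0.046, -0.021, 1],
    [-0.093, -0.026, -0.01, -0.008, -0.046, -0.021, 1],
    [-0.093, -0.028, -0.004, -0.008, -0.046, -0.021, 1],
    [-0.092, -0.031, 0.003, -0.008, -0.046, -0.021, 1],
    [-0.091, -0.034, 0.008, -0.008, -0.046, -0.021, 1]
  ]
}}

```text
clock: 0.6
ee_pos: [0.3505, 0.4383, 0.2632]
tool_rot: [3.109, 0.351, 2.963]
ft_force: [0.9, 0.1, 0.3]
grip_width: 0.0856
grasp_force: 0.0
```

{"method": "arm_command", "body": {
  "commands": [
    [-0.089, -0.037, 0.014, -0.008, -0.046, -0.021, 1],
    [-0.086, -0.04, 0.02, -0.008, -0.046, -0.021, 1],
    [-0.083, -0.043, 0.025, -0.008, -0.046, -0.021, 1],
    [-0.08, -0.046, 0.03, -0.008, -0.046, -0.021, 1],
    [-0.076, -0.049, 0.035, -0.008, -0.046, -0.021, 1]
  ]
}}

```text
clock: 1.1
ee_pos: [0.5112, 0.3345, 0.2947]
tool_rot: [3.136, 0.7, 3.136]
ft_force: [1.4, 1.0, 0.7]
grip_width: 0.0854
grasp_force: 0.0
```

Run:
```python
from h import *
from rig import cams
import cv2
c=cams.camera("wrist"); np.savez("pics/wrist0.npz",**c); cv2.imwrite("pics/w0.png",cv2.cvtColor(c["image"],cv2.COLOR_RGB2BGR))
print(c["mtx"],c["xyz"],c["orientation"])
C["w"]=c
print(proj("w",GRIP),proj("w",GRIP+[0,0,.026]),proj("w",GRIP-[0,0,.11]))
rot=Rt(-.008); z=rot.apply([0,0,1]); plan(GRIP+z*(.021),rot,4)
```

```text
[[327.14933709   0.         282.14293319]
 [  0.         327.14933709 209.98314211]
 [  0.           0.           1.        ]] [0.35600607 0.33455654 0.35093736] [ 2.11663187 -0.00445061  1.56946919]
[[280.78558222 209.34021767]] [[280.86639274 239.37656341]] [[280.52097062 110.98710979]]
dist 118.38660162771107 ang 0.3491272879261036
[0.002, 0.002, 0.074, 0.001, 0.001, 0.0, 1]
[0.002, 0.002, 0.074, 0.001, 0.001, 0.0, 1]
[0.002, 0.002, 0.074, 0.001, 0.001, 0.0, 1]
[0.002, 0.002, 0.074, 0.001, 0.001, 0.0, 1]
```

View pics/w0.png

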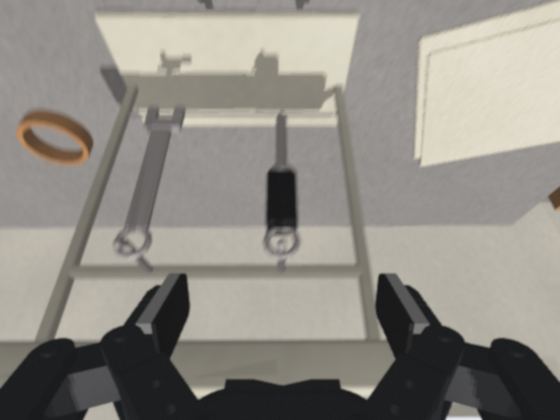

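The wrist view (upside down) shows the driver centred between the fingers. Its eye is at (281,240) and its tip at (281,112), which agrees with the predictions. I'll go in and grip.

{"method": "arm_command", "body": {
  "commands": [
    [0.002, 0.002, 0.074, 0.001, 0.001, 0, 1],
    [0.002, 0.002, 0.074, 0.001, 0.001, 0, 1],
    [0.002, 0.002, 0.074, 0.001, 0.001, 0, 1],
    [0.002, 0.002, 0.074, 0.001, 0.001, 0, 1],
    [0, 0, 0, 0, 0, 0, 1]
  ],
  "grip_force": 70
}}

```text
clock: 1.65
ee_pos: [0.5828, 0.3367, 0.1961]
tool_rot: [-3.137, 0.684, 3.135]
ft_force: [-0.2, -1.2, -1.3]
grip_width: 0.0853
grasp_force: 0.0
```

{"method": "arm_command", "body": {
  "commands": [
    [0, 0, 0, 0, 0, 0, -1],
    [0, 0, 0, 0, 0, 0, -1],
    [0, 0, 0, 0, 0, 0, -1],
    [0, 0, 0, 0, 0, 0, -1],
    [0, 0, 0, 0, 0, 0, -1]
  ],
  "grip_force": 70
}}

```text
clock: 2.15
ee_pos: [0.5842, 0.3388, 0.2034]
tool_rot: [3.14, 0.694, 3.134]
ft_force: [-0.6, -1.6, 3.2]
grip_width: 0.0234
grasp_force: 67.9
```

{"method": "arm_command", "body": {
  "commands": [
    [0, 0, 0, 0, 0, 0, -1],
    [0, 0, 0, 0, 0, 0, -1],
    [0, 0, 0, 0, 0, 0, -1]
  ]
}}

```text
clock: 2.45
ee_pos: [0.5844, 0.3389, 0.2033]
tool_rot: [3.14, 0.693, 3.133]
ft_force: [-2.7, -1.8, 5.9]
grip_width: 0.023
grasp_force: 68.2
```

{"method": "arm_command", "body": {
  "commands": [
    [-0.0065, 0, -0.0077, 0, 0, 0, -1],
    [-0.0065, 0, -0.0077, 0, 0, 0, -1],
    [0, 0, 0, 0, 0, 0, -1],
    [0, 0, 0, 0, 0, 0, -1]
  ]
}}

```text
clock: 2.85
ee_pos: [0.5836, 0.3385, 0.2094]
tool_rot: [3.141, 0.691, 3.134]
ft_force: [-0.5, 0.0, -0.8]
grip_width: 0.0233
grasp_force: 67.9
```

Run:
```python
from rig import cams,sensors
import cv2,numpy as np
c=cams.camera("scene"); im=cv2.cvtColor(c["image"],cv2.COLOR_RGB2BGR)[190:270,360:480]
cv2.imwrite("pics/s1.png",cv2.resize(im,None,fx=5,fy=5,interpolation=cv2.INTER_CUBIC))
s=sensors.read_state();print(s["ee_pos"],s["tool_rot"],s["ft_force"],s["ft_torque"])
```

```text
[0.58358432 0.33845857 0.20928841] [3.14132395 0.69046441 3.13401981] [ 0.43338627 -0.18278199 -0.8436758 ] [-0.00383117  0.40423269 -0.02031181]
```

View pics/s1.png

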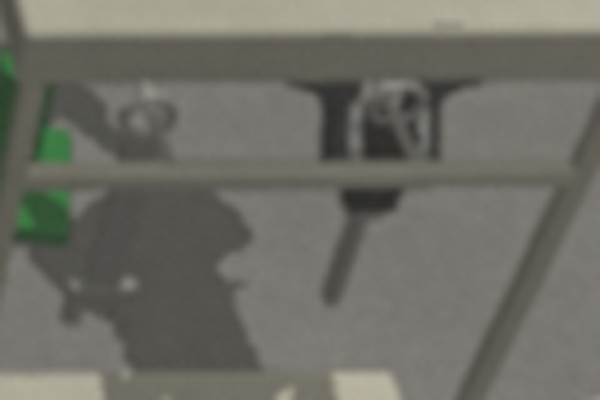

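The driver is held, clear of the crossbar and with no load on the prong. I'll draw it level towards -x.

{"method": "arm_command", "body": {
  "commands": [
    [0.0115, 0, -0.0096, 0, 0, 0, -1],
    [0.0115, 0, -0.0096, 0, 0, 0, -1],
    [0.0115, 0, -0.0096, 0, 0, 0, -1],
    [0.0115, 0, -0.0096, 0, 0, 0, -1],
    [0, 0, 0, 0, 0, 0, -1]
  ]
}}

```text
clock: 3.4
ee_pos: [0.5589, 0.3389, 0.2098]
tool_rot: [3.141, 0.691, 3.135]
ft_force: [0.2, 0.2, 0.3]
grip_width: 0.0232
grasp_force: 67.9
```

{"method": "arm_command", "body": {
  "commands": [
    [0.023, 0, -0.019, 0, 0, 0, -1],
    [0.03, 0, -0.025, 0, 0, 0, -1],
    [0.038, 0, -0.032, 0, 0, 0, -1],
    [0.03, 0, -0.025, 0, 0, 0, -1],
    [0, 0, 0, 0, 0, 0, -1]
  ]
}}

```text
clock: 3.9
ee_pos: [0.4946, 0.3395, 0.2097]
tool_rot: [3.141, 0.691, 3.136]
ft_force: [-0.4, 0.1, -2.0]
grip_width: 0.023
grasp_force: 67.9
```

Run:
```python
from rig import cams,sensors
import cv2,numpy as np
A=np.zeros((500,760,3),np.uint8)
c=cams.camera("scene"); im=cv2.cvtColor(c["image"],cv2.COLOR_RGB2BGR)[150:275,360:480]
A[:500,:480]=cv2.resize(im,None,fx=4,fy=4,interpolation=cv2.INTER_CUBIC)
c=cams.camera("wrist"); im=cv2.cvtColor(c["image"],cv2.COLOR_RGB2BGR)[60:310,210:350]
A[:500,480:]=cv2.resize(im,None,fx=2,fy=2,interpolation=cv2.INTER_CUBIC)
cv2.imwrite("pics/s2.png",A); np.savez("pics/wrist1.npz",**c)
s=sensors.read_state();print(s["ee_pos"],s["tool_rot"],s["ft_force"],s["ft_torque"])
from h import *
C["w"]=c; r=R.from_euler("xyz",s["tool_rot"]);g=s["ee_pos"]-r.apply([0,0,.021])
for z in(-.11,-.04,-.034,.016,.026):print(z,(proj("w",g+[0,0,z])-[210,60])*2+[480,0],(proj("scene",g+[0,0,z])-[360,150])*4)
```

```text
[0.49654175 0.3395326  0.21051981] [3.14061092 0.69194536 3.13465075] [-0.03434735  0.62766985 -0.76319052] [-0.0200752   0.41159393  0.06492935]
-0.11 [[623.70887424 124.65038051]] [[217.39085902 297.52575268]]
-0.04 [[623.81829125 323.39130176]] [[243.40889154 220.22864746]]
-0.034 [[623.83000845 344.6739885 ]] [[245.75702628 213.25256199]]
0.016 [[623.94911307 561.01112493]] [[266.11535862 152.76988882]]
0.026 [[623.97877279 614.88391807]] [[270.36455172 140.14593941]]
```

View pics/s2.png

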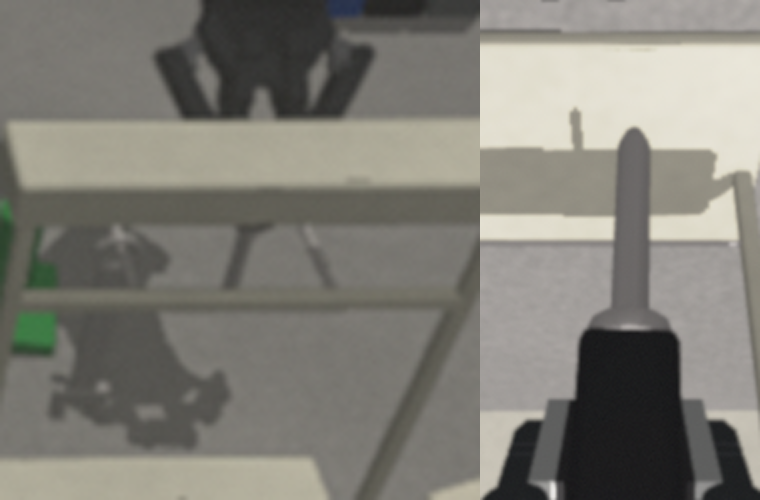

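The driver is off the prong and held straight. In the crop its tip is at (633,127) and its collar at (630,318). I'll carry it to above the left tube.

{"method": "arm_command", "body": {
  "commands": [
    [-0.04, -0.1, -0.048, 0, 0, 0, -1],
    [-0.04, -0.1, -0.048, 0, 0, 0, -1],
    [0, -0.11, 0, 0, 0, 0, -1],
    [0, -0.11, 0, 0, 0, 0, -1],
    [0, -0.11, 0, 0, 0, 0, -1]
  ]
}}

```text
clock: 4.5
ee_pos: [0.4957, 0.1257, 0.261]
tool_rot: [-3.141, 0.693, 3.135]
ft_force: [-0.1, 0.5, -2.1]
grip_width: 0.023
grasp_force: 68.3
```

{"method": "arm_command", "body": {
  "commands": [
    [-0.026, -0.1, 0.022, 0, 0, 0, -1],
    [-0.026, -0.1, 0.022, 0, 0, 0, -1],
    [-0.026, -0.1, 0.022, 0, 0, 0, -1],
    [-0.026, -0.1, 0.022, 0, 0, 0, -1],
    [-0.026, -0.1, 0.022, 0, 0, 0, -1]
  ]
}}

```text
clock: 5.0
ee_pos: [0.5626, -0.0763, 0.2599]
tool_rot: [-3.141, 0.693, 3.133]
ft_force: [0.3, 0.0, -1.5]
grip_width: 0.023
grasp_force: 68.3
```

Run:
```python
from h import *
plan(np.array([.6077,-.2069,.209]),Rt(-.008),5,-1)
```

```text
dist 147.29142900514398 ang 0.32624247997272704
[-0.001, -0.065, 0.034, -0.0, -0.001, -0.0, -1]
[-0.001, -0.065, 0.034, -0.0, -0.001, -0.0, -1]
[-0.001, -0.065, 0.034, -0.0, -0.001, -0.0, -1]
[-0.001, -0.065, 0.034, -0.0, -0.001, -0.0, -1]
[-0.001, -0.065, 0.034, -0.0, -0.001, -0.0, -1]
```

{"method": "arm_command", "body": {
  "commands": [
    [0, -0.065, 0.034, 0, 0, 0, -1],
    [0, -0.065, 0.034, 0, 0, 0, -1],
    [0, -0.065, 0.034, 0, 0, 0, -1],
    [0, -0.065, 0.034, 0, 0, 0, -1],
    [-0.001, -0.065, 0.034, 0, 0, 0, -1]
  ]
}}

```text
clock: 5.5
ee_pos: [0.6051, -0.2059, 0.2067]
tool_rot: [-3.141, 0.691, 3.134]
ft_force: [-0.1, -0.4, -2.3]
grip_width: 0.023
grasp_force: 68.4
```

{"method": "arm_command", "body": {
  "commands": [
    [0, 0, 0, 0, 0, 0, -1],
    [0, 0, 0, 0, 0, 0, -1]
  ]
}}

```text
clock: 5.7
ee_pos: [0.6047, -0.2044, 0.2066]
tool_rot: [3.14, 0.69, 3.133]
ft_force: [-0.5, 0.8, -0.9]
grip_width: 0.0233
grasp_force: 68.4
```

```bash
cat > look.py <<'E'
from rig import cams,sensors
import cv2,sys
from h import *
def look(name,sb,wb,ss,ws):
    ims=[]
    for n,(x,y,w,h),k in(("scene",sb,ss),("wrist",wb,ws)):
        c=cams.camera(n); np.savez(f"pics/{n}_{name}.npz",**c)
        ims.append(cv2.resize(cv2.cvtColor(c["image"],cv2.COLOR_RGB2BGR)[y:y+h,x:x+w],None,fx=k,fy=k,interpolation=cv2.INTER_CUBIC))
    H=max(i.shape[0] for i in ims)
    cv2.imwrite(f"pics/{name}.png",np.hstack([cv2.copyMakeBorder(i,0,H-i.shape[0],0,0,0) for i in ims]))
    s=sensors.read_state(); r=R.from_euler("xyz",s["tool_rot"]);g=s["ee_pos"]-r.apply([0,0,.021])
    C["w"]=c; print(s["ee_pos"],s["tool_rot"],s["ft_force"],"tip",g-[0,0,.11])
    for q in(g-[0,0,.11],g-[0,0,.04],[.5942,-.2069,.08],[.5894,-.2968,.08]): print((proj("scene",q)-sb[:2])*ss,(proj("w",q)-wb[:2])*ws)
E
python3 -c "
from look import *
look('l1',(155,225,80,75),(190,40,180,230),5,2)"
```

```text
[ 0.60484597 -0.20327555  0.20742341] [3.14140167 0.69150832 3.13458845] [ 1.07446745  0.80274424 -1.43442577] tip [ 0.59145457 -0.20318576  0.1135994 ]
[[264.1296984  169.78541458]] [[185.2614226 163.0915469]]
[[244.8433359   73.09900492]] [[185.71047783 362.11660097]]
[[264.70786618 217.18830423]] [[174.0910987   98.53676445]]
[[ 87.73655507 212.36550557]] [[-98.23849116  88.05511519]]
```

View pics/l1.png

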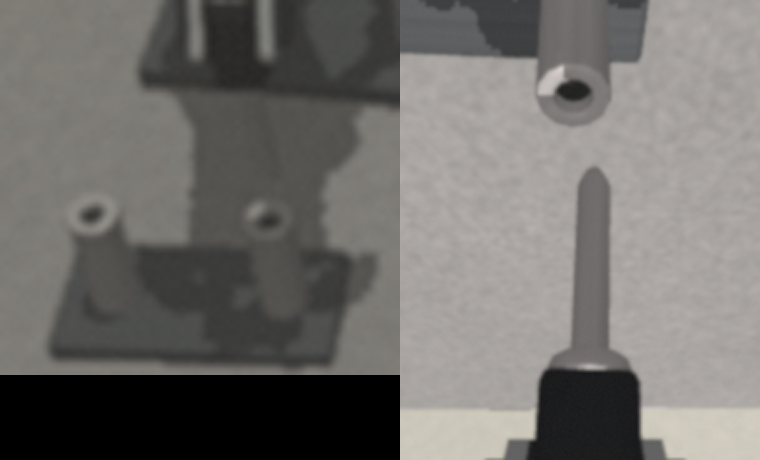

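In l1 the tip is at wrist-crop (194,167) and the mouth at (173,94), so the tip is about 2.7 mm too far in +y. That is a lean of about 1.3°. In the scene crop the shaft merges with the shadow. I'll correct the lean, move in y and come closer.

{"method": "arm_command", "body": {
  "commands": [
    [0, -0.005, 0, 0.0117, 0, -0.0099, -1],
    [0.016, -0.005, 0.019, 0, 0, 0, -1],
    [0.008, 0, 0.0095, 0, 0, 0, -1],
    [0, 0, 0, 0, 0, 0, -1],
    [0, 0, 0, 0, 0, 0, -1]
  ]
}}

```text
clock: 6.3
ee_pos: [0.6045, -0.2077, 0.1917]
tool_rot: [-3.113, 0.691, -3.13]
ft_force: [-0.0, -0.5, -1.3]
grip_width: 0.0231
grasp_force: 68.4
```

Run:
```python
from look import *
look('l2',(180,225,60,60),(190,40,180,230),8,2)
im=cv2.imread('pics/l2.png'); g=cv2.cvtColor(im[:, :480],cv2.COLOR_BGR2GRAY)
im[:,:480]=cv2.createCLAHE(6,(4,4)).apply(g)[...,None]; cv2.imwrite('pics/l2.png',im)
```

```text
[ 0.60474169 -0.20799325  0.19236912] [-3.11216789  0.69131723 -3.12991129] [ 0.23559441 -0.79307461 -0.47680815] tip [ 0.59135258 -0.20753178  0.09854066]
[[214.92585314 302.86570383]] [[191.70415363 162.81937215]]
[[184.01271705 151.5584447 ]] [[187.18358795 361.76105697]]
[[223.5325859  347.50128676]] [[194.54788573 128.98075406]]
[[-59.62151188 339.78480892]] [[-86.28557863 114.22705155]]
```

View pics/l2.png

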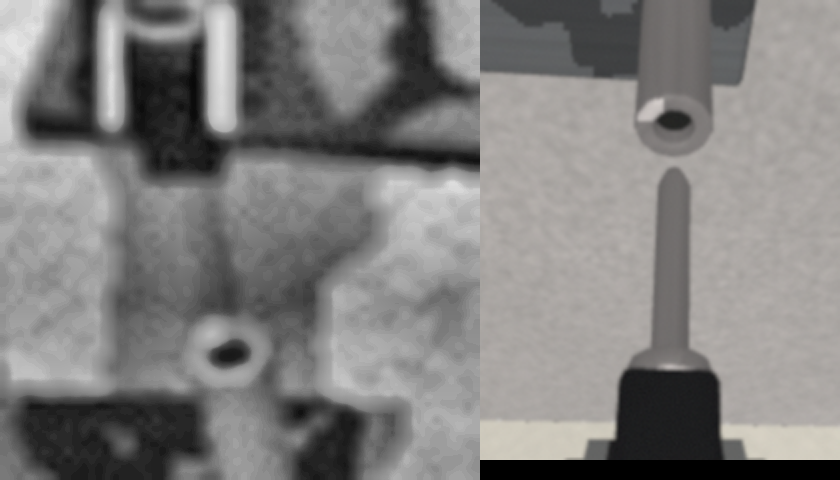

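```bash
cat > fit2.py <<'E'
from h import *
from rig import sensors
c=dict(np.load("pics/wrist_l2.npz")); C["w"]=c
s=sensors.read_state(); r=R.from_euler("xyz",s["tool_rot"]); g=s["ee_pos"]-r.apply([0,0,.021])
row=lambda p:(proj("w",p)[0,1]-40)*2
def drv(p,sl,d): # driver-frame point (x,z), pitch d about grip, slip sl along shaft (down +)
    q=np.array([p[0],0,p[1]-.110-sl]); return g+R.from_euler("y",d).apply(q)
O=[((.002,0),168),((.011,.070),348),((-.012,.076),370)]
f=lambda v:[row(drv(p,*v))-o for p,o in O]
q=least_squares(f,[0,0]); print("slip,pitch deg",q.x[0],np.degrees(q.x[1]),f(q.x),"tip",drv((0,0),*q.x))
print(f([0,0]))
h=least_squares(lambda x:row([x[0]-.013,-.207,.08])-156,[.594]); print("tube x",h.x)
for n,p in(("tip",drv((0,0),*q.x)),("collar",drv((0,.07),*q.x)),("mouth",[.594,-.207,.08])): print(n,(proj("scene",p)-[180,225])*8)
E
python3 fit2.py
```

```text
slip,pitch deg 0.0017311594591338361 0.9018466654226668 [np.float64(-8.617418084763756), np.float64(27.03118412417865), np.float64(-18.646620692727765)] tip [ 0.58959398 -0.20753178  0.09682334]
[np.float64(-0.26614747320400056), np.float64(34.568240582180636), np.float64(-11.610364566387261)]
tube x [0.6186344]
tip [[216.32556137 302.01806292]]
collar [[185.09770532 153.84015696]]
mouth [[223.29052974 347.00712021]]
```

```bash
sed -i 's/(.011,.070),348/(-.011,.070),348/; s/x\[0\]-.013/x[0]+.013/' fit2.py; python3 fit2.py
```

```text
slip,pitch deg -0.0030406599367262094 1.4888141217635018 [np.float64(-0.04320337217512815), np.float64(0.5109676531097875), np.float64(-0.46217520329605577)] tip [ 0.58857358 -0.20753178  0.10161742]
[np.float64(-0.26614747320400056), np.float64(-9.580476220081664), np.float64(-11.610364566387261)]
tube x [0.5926344]
tip [[214.71393486 289.63058653]]
collar [[183.00811879 142.19836397]]
mouth [[223.29052974 347.00712021]]
```

{"method": "arm_command", "body": {
  "commands": [
    [-0.0032, -0.0008, 0.0027, 0, -0.0173, 0, -1],
    [0, 0, 0, 0, 0, 0, -1],
    [0, 0, 0, 0, 0, 0, -1],
    [0, 0, 0, 0, 0, 0, -1]
  ]
}}

```text
clock: 6.8
ee_pos: [0.6065, -0.2084, 0.1925]
tool_rot: [-3.111, 0.717, -3.129]
ft_force: [-0.8, -0.1, -2.2]
grip_width: 0.0232
grasp_force: 68.4
```

```bash
cat > ax.py <<'E'
from h import *
from rig import sensors
s=sensors.read_state(); r=R.from_euler("xyz",s["tool_rot"])
print(s["clock"],s["ee_pos"],s["tool_rot"],s["ft_force"])
for n,v in(("down5",[0,0,-5]),("x1",[1,0,0]),("y1",[0,1,0])): print(n,(r.inv().apply(v)/400).round(4))
E
python3 ax.py
python3 - <<'E'
from look import *
look('l3',(180,225,60,60),(190,40,180,230),8,2)
E
```

```text
6.8 [ 0.60645074 -0.20837055  0.19246506] [-3.11140731  0.71702713 -3.12887607] [-0.80920349 -0.11623471 -2.18121553]
down5 [0.0082 0.0003 0.0094]
x1 [-0.0019  0.      0.0016]
y1 [-0.      0.0025 -0.0001]
[ 0.60645768 -0.20836074  0.19243979] [-3.11128894  0.71710549 -3.1286701 ] [ 0.10159408  0.0501605  -1.86231567] tip [ 0.59265562 -0.20790277  0.09826046]
[[213.34485466 306.70427335]] [[192.36346011 154.92676097]]
[[182.32258152 155.4721719 ]] [[187.77159222 358.64625931]]
[[223.5325859  347.50128676]] [[196.43315914 117.16024249]]
[[-59.62151188 339.78480892]] [[-89.99140656 101.97963161]]
```

{"method": "arm_command", "body": {
  "commands": [
    [0.0082, 0.0003, 0.0094, 0, 0, 0, -1],
    [0.0082, 0.0003, 0.0094, 0, 0, 0, -1],
    [0.0082, 0.0003, 0.0094, 0, 0, 0, -1],
    [0.0041, 0.0001, 0.0047, 0, 0, 0, -1],
    [0.0041, 0.0001, 0.0047, 0, 0, 0, -1]
  ]
}}

```text
clock: 7.4
ee_pos: [0.6075, -0.2085, 0.1742]
tool_rot: [-3.112, 0.72, -3.129]
ft_force: [-7.3, 3.5, 16.4]
grip_width: 0.0229
grasp_force: 73.2
```

{"method": "arm_command", "body": {
  "commands": [
    [0.0041, 0.0001, 0.0047, 0, 0, 0, -1],
    [0.0041, 0.0001, 0.0047, 0, 0, 0, -1],
    [0, 0, 0, 0, 0, 0, -1],
    [0, 0, 0, 0, 0, 0, -1]
  ]
}}

```text
clock: 7.8
ee_pos: [0.6096, -0.2117, 0.174]
tool_rot: [-3.102, 0.727, -3.125]
ft_force: [-7.7, 0.4, 19.5]
grip_width: 0.0233
grasp_force: 72.1
```

{"method": "arm_command", "body": {
  "commands": [
    [-0.0082, -0.0003, -0.0094, 0, 0, 0, -1],
    [-0.0082, -0.0003, -0.0094, 0, 0, 0, -1],
    [-0.0025, -0.0001, -0.0028, 0, 0, 0, -1],
    [0, 0, 0, 0, 0, 0, -1],
    [0, 0, 0, 0, 0, 0, -1]
  ]
}}

```text
clock: 8.3
ee_pos: [0.606, -0.208, 0.1779]
tool_rot: [-3.113, 0.716, -3.13]
ft_force: [-0.9, -0.7, -1.0]
grip_width: 0.023
grasp_force: 69.5
```

```bash
python3 ax.py
python3 - <<'E'
from look import *
look('l4',(180,225,60,60),(240,75,90,155),8,4)
im=cv2.imread('pics/l4.png')[:600]; g=cv2.cvtColor(im[:480, :480],cv2.COLOR_BGR2GRAY)
im[:480,:480]=cv2.createCLAHE(6,(4,4)).apply(g)[...,None]; im=cv2.resize(im[:,480:],None,fx=1,fy=.96); print(im.shape)
im=cv2.imread('pics/l4.png'); im=im[:600]; im[:480,:480]=cv2.createCLAHE(6,(4,4)).apply(g)[...,None]; cv2.imwrite('pics/l4.png',im[:,80:])
print(im.shape)
E
```

```text
8.3 [ 0.60599679 -0.20796056  0.17788261] [-3.11282943  0.71600029 -3.12955432] [-0.85627113 -0.69798153 -0.98826924]
down5 [0.0082 0.0003 0.0094]
x1 [-0.0019  0.      0.0016]
y1 [-0.      0.0025 -0.0001]
[ 0.60607152 -0.2080524   0.17799097] [-3.11270883  0.71615921 -3.12959759] [ 0.67535198 -0.06982333 -0.8369264 ] tip [ 0.59228465 -0.20761126  0.08382535]
[[220.42868634 335.09176233]] [[183.36622346 171.37113138]]
[[190.11742486 187.0058971 ]] [[174.54970535 578.63205024]]
[[223.5325859  347.50128676]] [[188.34222445 162.79785173]]
[[-59.62151188 339.78480892]] [[-404.53322553  132.71407282]]
(576, 360, 3)
(600, 840, 3)
```

View pics/l4.png

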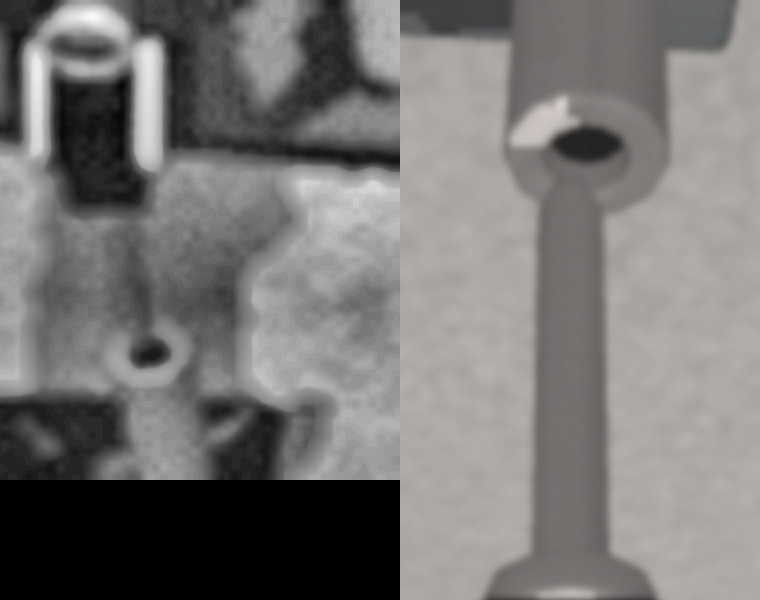

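The last picture shows the mouth centred at column 188. The tip is at (172,180), so it is about 2.5 mm too far in -y: the handle has settled flat on the pads. I'll refit and undo the roll.

```bash
sed -i 's/wrist_l2/wrist_l4/; s/\[0,1\]-40)\*2/[0,1]-75)*4/; s/,168)/,180)/; s/,348)/,556)/; s/,370)/,598)/; s/-156/-213/' fit2.py; python3 fit2.py
```

```text
slip,pitch deg -0.003230165442884984 1.8113154141921 [np.float64(0.057677846710191716), np.float64(-0.7005809043859017), np.float64(0.6351438670952803)] tip [ 0.58890985 -0.20761126  0.08710886]
[np.float64(1.2001495908691595), np.float64(-22.583396165768363), np.float64(-23.642816253563524)]
tube x [0.59190414]
tip [[220.3608483  320.09366411]]
collar [[189.12897832 176.85383152]]
mouth [[223.29052974 347.00712021]]
```

{"method": "arm_command", "body": {
  "commands": [
    [0, 0.002, 0, -0.0091, -0.021, 0.0078, -1],
    [0, 0, 0, 0, 0, 0, -1],
    [0, 0, 0, 0, 0, 0, -1],
    [0, 0, 0, 0, 0, 0, -1]
  ],
  "grip_force": 110
}}

```text
clock: 8.8
ee_pos: [0.6064, -0.2076, 0.1787]
tool_rot: [-3.135, 0.748, 3.139]
ft_force: [-0.3, 0.2, 0.1]
grip_width: 0.0226
grasp_force: 107.8
```

```bash
python3 ax.py
```

```text
8.8 [ 0.60640073 -0.20757601  0.17872796] [-3.13502102  0.74832362  3.13940016] [-0.26283896  0.17535998  0.11409185]
down5 [0.0085 0.0001 0.0092]
x1 [-0.0018  0.      0.0017]
y1 [ 0.      0.0025 -0.    ]
```

{"method": "arm_command", "body": {
  "commands": [
    [0.0051, 0.0001, 0.0055, 0, 0, 0, -1],
    [0.0051, 0, 0.0055, 0, 0, 0, -1],
    [0.0051, 0, 0.0055, 0, 0, 0, -1],
    [0, 0, 0, 0, 0, 0, -1]
  ]
}}

```text
clock: 9.2
ee_pos: [0.6086, -0.2085, 0.174]
tool_rot: [-3.133, 0.755, 3.141]
ft_force: [-6.2, 2.6, 15.6]
grip_width: 0.022
grasp_force: 110.1
```

{"method": "arm_command", "body": {
  "commands": [
    [-0.0102, 0, -0.011, 0, 0, 0, -1],
    [0.0054, 0.0025, -0.0051, 0, 0, 0, -1],
    [0, 0, 0, 0, 0, 0, -1],
    [0, 0, 0, 0, 0, 0, -1]
  ]
}}

```text
clock: 9.6
ee_pos: [0.6029, -0.2061, 0.1748]
tool_rot: [-3.137, 0.748, 3.138]
ft_force: [0.6, -0.2, -1.2]
grip_width: 0.0222
grasp_force: 108.1
```

{"method": "arm_command", "body": {
  "commands": [
    [0.0051, 0.0001, 0.0055, 0, 0, 0, -1],
    [0.0051, 0, 0.0055, 0, 0, 0, -1],
    [0, 0, 0, 0, 0, 0, -1]
  ]
}}

```text
clock: 9.9
ee_pos: [0.603, -0.2064, 0.1687]
tool_rot: [-3.136, 0.748, 3.139]
ft_force: [-0.9, -0.4, -1.4]
grip_width: 0.0223
grasp_force: 108.0
```

It's in the mouth with no load. I'll carry on down gently.

{"method": "arm_command", "body": {
  "commands": [
    [0.0068, 0, 0.0074, 0, 0, 0, -1],
    [0.0068, 0, 0.0074, 0, 0, 0, -1],
    [0.0051, 0, 0.0055, 0, 0, 0, -1],
    [0, 0, 0, 0, 0, 0, -1]
  ]
}}

```text
clock: 10.3
ee_pos: [0.6032, -0.2066, 0.1579]
tool_rot: [-3.136, 0.748, 3.139]
ft_force: [-1.8, -1.7, -2.0]
grip_width: 0.0227
grasp_force: 108.0
```

{"method": "arm_command", "body": {
  "commands": [
    [0.0051, 0, 0.0055, 0, 0, 0, -1],
    [0.0051, 0, 0.0055, 0, 0, 0, -1],
    [0.0051, 0, 0.0055, 0, 0, 0, -1],
    [0.0051, 0, 0.0055, 0, 0, 0, -1],
    [0, 0, 0, 0, 0, 0, -1]
  ]
}}

```text
clock: 10.8
ee_pos: [0.6032, -0.2066, 0.146]
tool_rot: [-3.136, 0.748, 3.139]
ft_force: [-0.8, -1.7, -1.8]
grip_width: 0.0228
grasp_force: 108.1
```

{"method": "arm_command", "body": {
  "commands": [
    [0.0051, 0, 0.0055, 0, 0, 0, -1],
    [0.0051, 0, 0.0055, 0, 0, 0, -1],
    [0.0051, 0, 0.0055, 0, 0, 0, -1],
    [0.0051, 0, 0.0055, 0, 0, 0, -1],
    [0, 0, 0, 0, 0, 0, -1]
  ]
}}

```text
clock: 11.3
ee_pos: [0.6039, -0.2066, 0.1355]
tool_rot: [-3.134, 0.746, 3.138]
ft_force: [-3.6, -3.8, 0.1]
grip_width: 0.0226
grasp_force: 108.6
```

{"method": "arm_command", "body": {
  "commands": [
    [0.006, -0.0012, 0.0047, 0, 0, 0, -1],
    [0.0051, 0, 0.0055, 0, 0, 0, -1],
    [0.0051, 0, 0.0055, 0, 0, 0, -1],
    [0.0051, 0, 0.0055, 0, 0, 0, -1],
    [0, 0, 0, 0, 0, 0, -1]
  ]
}}

```text
clock: 11.8
ee_pos: [0.6051, -0.2068, 0.1281]
tool_rot: [-3.132, 0.739, 3.135]
ft_force: [-9.8, -6.4, 5.5]
grip_width: 0.0228
grasp_force: 109.6
```

{"method": "arm_command", "body": {
  "commands": [
    [0, 0, 0, 0.003, 0.009, -0.0026, -1],
    [0, 0, 0, 0.003, 0.009, -0.0026, -1],
    [0, 0, 0, 0, 0, 0, -1]
  ]
}}

```text
clock: 12.1
ee_pos: [0.6054, -0.2057, 0.1278]
tool_rot: [-3.119, 0.711, -3.139]
ft_force: [-3.3, -5.4, 1.4]
grip_width: 0.0221
grasp_force: 108.2
```

```bash
python3 ax.py; python3 -c "
from rig import sensors
print(sensors.read_state()['ft_torque'])"
```

```text
12.1 [ 0.60538894 -0.20570496  0.12775108] [-3.11872193  0.71139185 -3.1388984 ] [-3.25148132 -5.40134156  1.35897777]
down5 [0.0082 0.0002 0.0095]
x1 [-0.0019  0.      0.0016]
y1 [-0.      0.0025 -0.0001]
[-0.96235194  0.79590748 -0.51080144]
```

{"method": "arm_command", "body": {
  "commands": [
    [0.0008, -0.003, -0.0006, 0, 0, 0, -1],
    [0.0049, 0.0001, 0.0057, 0, 0, 0, -1],
    [0.0049, 0.0001, 0.0057, 0, 0, 0, -1],
    [0, 0, 0, 0, 0, 0, -1]
  ]
}}

```text
clock: 12.5
ee_pos: [0.6047, -0.206, 0.121]
tool_rot: [-3.122, 0.711, -3.141]
ft_force: [1.5, -2.7, -1.9]
grip_width: 0.0227
grasp_force: 108.1
```

{"method": "arm_command", "body": {
  "commands": [
    [0.0049, -0.001, 0.0057, 0, 0, 0, -1],
    [0.0049, 0, 0.0057, 0, 0, 0, -1],
    [0.0049, 0, 0.0057, 0, 0, 0, -1],
    [0.0049, 0, 0.0057, 0, 0, 0, -1],
    [0, 0, 0, 0, 0, 0, -1]
  ]
}}

```text
clock: 13.0
ee_pos: [0.6045, -0.2064, 0.1088]
tool_rot: [-3.122, 0.71, -3.141]
ft_force: [1.7, -0.4, -0.9]
grip_width: 0.0224
grasp_force: 108.1
```

{"method": "arm_command", "body": {
  "commands": [
    [0.0033, 0, 0.0038, 0, 0, 0, -1],
    [0.0033, 0, 0.0038, 0, 0, 0, -1],
    [0.0033, 0, 0.0038, 0, 0, 0, -1],
    [0, 0, 0, 0, 0, 0, -1]
  ]
}}

```text
clock: 13.4
ee_pos: [0.6059, -0.2067, 0.1062]
tool_rot: [-3.121, 0.709, -3.141]
ft_force: [-9.6, -0.0, 9.6]
grip_width: 0.0228
grasp_force: 110.4
```

{"method": "arm_command", "body": {
  "commands": [
    [0.0033, 0, 0.0038, 0, 0, 0, -1],
    [0.0033, 0, 0.0038, 0, 0, 0, -1],
    [0, 0, 0, 0, 0, 0, -1]
  ]
}}

```text
clock: 13.7
ee_pos: [0.607, -0.2069, 0.1059]
tool_rot: [-3.119, 0.71, -3.14]
ft_force: [-32.9, 4.5, 33.5]
grip_width: 0.0224
grasp_force: 115.2
```

{"method": "arm_command", "body": {
  "commands": [
    [-0.0033, 0, -0.0038, 0, 0, 0, -1],
    [-0.0025, 0, -0.003, 0, 0, 0, -1],
    [0, 0, 0, 0, 0, 0, -1]
  ]
}}

```text
clock: 14.0
ee_pos: [0.6062, -0.2067, 0.1064]
tool_rot: [-3.12, 0.706, 3.141]
ft_force: [-5.8, -2.5, 5.1]
grip_width: 0.0226
grasp_force: 109.0
```

```bash
python3 ax.py
python3 - <<'E'
from look import *
c=cams.camera("wrist"); np.savez("pics/wrist_end.npz",**c); C["w"]=c
for q in([.592,-.207,.08],[.592-.0125,-.207,.08],[.592-.012,-.207,.086]):print(proj("w",q))
g=cv2.cvtColor(c["image"],cv2.COLOR_RGB2GRAY).astype(int)
print(g[150:240:2,284:292].mean(1).round().astype(int).tolist())
E
```

```text
14.0 [ 0.60620307 -0.20667113  0.10637495] [-3.11950562  0.70633871  3.14099445] [-5.77195912 -2.4631505   5.10255088]
down5 [0.0081 0.0002 0.0095]
x1 [-0.0019  0.      0.0016]
y1 [ 0.      0.0025 -0.0001]
[[281.84903236 215.05767149]]
[[281.44169428 201.64525372]]
[[281.22903764 213.30112492]]
[131, 131, 130, 131, 131, 132, 131, 132, 132, 132, 132, 132, 132, 132, 133, 133, 134, 134, 134, 136, 136, 136, 133, 131, 129, 131, 155, 214, 224, 185, 134, 126, 131, 132, 134, 141, 183, 141, 37, 35, 35, 35, 35, 35, 36]
```

Run:
```python
import numpy as np,cv2
g=cv2.cvtColor(np.load("pics/wrist_end.npz")["image"],cv2.COLOR_RGB2GRAY).astype(int)
for y in range(196,230,2): print(y,*g[y,256:320:2])
```

```text
196 179 125 120 124 127 128 128 132 133 133 137 137 135 131 129 128 130 136 137 127 123 121 118 115 117 172 200 198 196 196 193 191
198 175 123 121 125 127 127 128 131 133 131 137 136 132 127 125 126 129 132 138 132 124 121 118 115 116 169 196 195 196 198 194 190
200 172 119 120 124 126 126 130 132 134 133 136 135 132 130 127 129 131 133 139 132 123 121 119 114 116 169 196 196 199 200 196 191
202 172 121 120 124 128 128 135 144 154 161 166 167 164 160 156 158 157 151 147 132 124 121 118 115 114 163 196 196 198 200 198 193
204 171 119 121 129 144 153 171 191 209 218 221 220 218 215 216 219 217 208 192 153 130 123 119 114 114 160 194 193 196 197 198 199
206 168 120 123 144 186 205 213 217 219 219 217 214 213 215 218 223 225 227 224 193 142 135 125 116 113 159 195 199 200 198 195 194
208 159 122 131 143 154 156 160 158 155 151 149 148 149 152 157 186 194 195 193 164 147 146 138 123 115 157 194 199 198 196 193 193
210 158 133 142 143 144 145 142 137 130 127 130 132 131 130 132 131 133 138 141 143 143 145 144 138 123 159 194 197 195 191 193 197
212 151 138 143 145 144 141 133 122 121 123 
[... 388 characters left out ...]
134 134 134 134 136 144 139 133 133 132 131 129 128 125 122 132 154 189 198 198 196 198 201 203
220 202 191 155 125 123 128 132 136 137 142 140 141 143 147 144 142 144 138 135 132 129 126 121 124 178 200 198 196 195 197 200 198
222 201 200 175 118 118 124 130 147 159 168 177 188 197 202 199 191 182 170 159 143 126 121 117 116 168 200 198 195 192 192 191 191
224 206 200 149 83 70 73 85 105 129 136 140 142 145 147 145 143 140 137 131 100 84 80 77 79 136 191 196 196 194 191 190 193
226 200 164 64 36 34 32 34 36 37 38 36 38 38 35 37 38 36 37 36 34 34 34 33 32 58 134 193 200 202 199 195 197
228 186 106 36 36 33 34 36 35 35 35 34 35 35 37 36 35 36 36 35 35 35 34 34 34 33 78 173 202 202 198 197 199
```

The collar is within about 1–2 mm of the rim and touching on one side because the driver leans slightly. I'll straighten it and press lightly.

{"method": "arm_command", "body": {
  "commands": [
    [0.0019, -0.001, -0.0016, 0, -0.006, 0, -1],
    [0.0019, 0, -0.0016, 0, -0.006, 0, -1],
    [0.0033, 0, 0.0038, 0, 0, 0, -1],
    [0, 0, 0, 0, 0, 0, -1]
  ]
}}

```text
clock: 14.45
ee_pos: [0.6058, -0.2062, 0.1078]
tool_rot: [-3.118, 0.715, 3.137]
ft_force: [-6.9, -5.8, 1.8]
grip_width: 0.0223
grasp_force: 109.5
```

{"method": "arm_command", "body": {
  "commands": [
    [0.0052, -0.003, 0.0022, 0, 0, 0, -1],
    [0.0033, 0, 0.0038, 0, 0, 0, -1],
    [0, 0, 0, 0, 0, 0, -1]
  ]
}}

```text
clock: 14.75
ee_pos: [0.6062, -0.2065, 0.1063]
tool_rot: [-3.119, 0.713, 3.136]
ft_force: [-11.1, -4.1, 9.0]
grip_width: 0.0223
grasp_force: 110.7
```

{"method": "arm_command", "body": {
  "commands": [
    [0.0038, -0.002, -0.0032, 0, 0, 0, -1],
    [0.0019, 0, -0.0016, 0, 0, 0, -1],
    [0.0016, 0, 0.0019, 0, 0, 0, -1],
    [0, 0, 0, 0, 0, 0, -1]
  ]
}}

```text
clock: 15.15
ee_pos: [0.6045, -0.2064, 0.1065]
tool_rot: [-3.121, 0.713, 3.134]
ft_force: [4.8, -2.5, 0.6]
grip_width: 0.0224
grasp_force: 109.0
```

```bash
cat > rim.py <<'E'
import numpy as np,cv2
from rig import cams
g=cv2.cvtColor(cams.camera("wrist")["image"],cv2.COLOR_RGB2GRAY).astype(int)
for y in range(194,232,2): print(y,*g[y,256:320:3])
E
python3 rim.py
```

```text
194 170 119 125 128 130 132 136 137 135 133 136 137 139 127 120 115 136 197 195 192 191 193
196 172 120 125 127 130 133 137 137 135 132 130 137 138 125 119 115 137 200 197 197 193 191
198 169 120 124 128 129 133 136 137 134 127 129 135 138 125 119 114 136 196 195 197 193 188
200 162 119 123 127 130 133 133 135 128 126 129 133 137 125 120 115 135 196 197 200 196 189
202 156 120 124 127 131 136 138 137 132 130 133 134 136 123 119 115 129 196 195 199 198 195
204 151 120 125 129 141 158 173 179 174 167 171 156 141 124 120 115 129 195 194 197 196 199
206 146 120 128 135 150 188 216 216 213 215 218 176 144 130 122 114 127 194 198 200 194 193
208 139 123 136 144 147 153 157 153 154 158 160 152 150 144 134 117 127 190 197 196 192 194
210 140 132 143 145 145 142 137 134 136 138 142 145 146 146 146 126 127 194 197 195 193 197
212 140 142 144 145 139 129 124 128 129 129 129 134 138 143 144 141 130 197 194 195 196 195
214 139 144 144 140 127 125 127 129 130 131 129 128 127 133 142 146 137 197 192 193 195 195
216 147 145 142 130 126 130 130 131 132 132 131 130 128 127 129 141 140 200 198 197 194 195
218 175 143 134 123 129 132 132 134 135 134 133 131 130 128 124 126 153 201 197 197 201 203
220 194 143 128 125 131 135 136 138 141 142 139 135 131 130 124 120 173 200 195 195 196 195
222 202 175 120 123 129 136 151 168 185 190 178 148 134 129 123 117 178 200 197 194 191 194
224 205 187 93 81 86 93 100 105 111 114 109 99 92 91 92 86 139 196 196 195 192 198
226 198 124 36 33 34 34 34 35 34 33 34 34 35 34 35 33 61 184 201 202 198 198
228 188 64 34 34 36 36 34 34 35 35 35 35 35 33 35 34 35 146 201 199 195 198
230 174 36 35 35 35 35 34 35 34 36 35 34 35 34 36 34 32 92 196 192 191 196
```

{"method": "arm_command", "body": {
  "commands": [
    [0.003, 0, 0.0031, 0, 0, 0, -1],
    [0.003, 0, 0.0031, 0, 0, 0, -1],
    [0, 0, 0, 0, 0, 0, -1]
  ]
}}

```text
clock: 15.5
ee_pos: [0.6057, -0.2065, 0.1061]
tool_rot: [-3.12, 0.713, 3.134]
ft_force: [-4.0, -0.1, 14.7]
grip_width: 0.0226
grasp_force: 111.6
```

```bash
python3 rim.py | cut -c1-60 | sed -n 4,17p; python3 ax.py
```

```text
200 168 119 123 126 130 133 134 136 130 125 128 133 137 124 
202 163 120 124 127 131 138 139 139 135 132 135 137 139 123 
204 157 119 125 127 144 165 188 195 185 183 184 171 148 126 
206 152 120 128 141 163 189 200 217 204 190 193 188 153 135 
208 146 123 137 164 205 181 160 152 147 146 146 150 149 146 
210 141 134 143 147 154 145 135 133 135 136 139 144 144 145 
212 143 141 144 145 139 126 122 128 130 131 130 130 137 141 
214 139 144 144 140 126 126 128 133 135 137 136 130 127 129 
216 150 145 142 129 125 129 131 138 139 142 140 131 129 126 
218 178 143 135 123 130 133 134 140 144 146 144 132 131 130 
220 198 151 123 124 131 136 136 142 151 156 145 135 135 132 
222 202 180 117 123 133 150 159 179 192 200 183 167 157 140 
224 203 183 86 81 88 119 135 141 143 145 143 138 128 100 81 
226 197 122 36 32 35 36 36 37 37 36 36 36 37 35 35 34 54 172
15.55 [ 0.60563964 -0.20654553  0.10607407] [-3.1200326   0.71326536  3.13402536] [-4.20163569 -0.71131914 14.49208822]
down5 [0.0082 0.0002 0.0095]
x1 [-0.0019  0.0001  0.0016]
y1 [ 0.      0.0025 -0.0001]
```

It's a firm vertical stop at z = 0.106 with little side load, so the collar is seated. I'll ease off, open, and back out along the tool axis.

{"method": "arm_command", "body": {
  "commands": [
    [-0.0025, 0, -0.0029, 0, 0, 0, -1],
    [0, 0, 0, 0, 0, 0, 0],
    [0, 0, 0, 0, 0, 0, 1],
    [0, 0, 0, 0, 0, 0, 1],
    [0, 0, 0, 0, 0, 0, 1]
  ],
  "grip_force": 30
}}

```text
clock: 16.05
ee_pos: [0.603, -0.2046, 0.1032]
tool_rot: [-3.125, 0.707, 3.132]
ft_force: [0.0, -0.1, -0.2]
grip_width: 0.0786
grasp_force: 0.0
```

{"method": "arm_command", "body": {
  "commands": [
    [0, 0, 0, 0, 0, 0, 1],
    [0, 0, 0, 0, 0, 0, 1]
  ]
}}

```text
clock: 16.25
ee_pos: [0.6034, -0.2051, 0.1039]
tool_rot: [-3.123, 0.708, 3.132]
ft_force: [-0.4, 0.2, 0.5]
grip_width: 0.0854
grasp_force: 0.0
```

```bash
python3 rim.py | cut -c1-70; python3 ax.py
```

```text
194 117 119 123 122 125 132 133 131 128 132 133 134 129 127 121 126 19
196 115 119 124 123 125 132 133 132 129 132 134 134 126 126 120 125 19
198 115 119 124 124 128 131 134 131 128 133 134 135 127 126 121 125 19
200 116 119 124 125 128 131 133 131 129 132 133 135 127 125 120 125 19
202 116 119 123 126 128 131 133 132 128 126 129 134 129 126 120 122 18
204 116 120 122 126 129 129 132 131 123 124 128 135 129 126 120 119 18
206 115 119 122 126 129 130 132 124 122 124 128 133 130 125 117 121 18
208 116 119 122 125 131 133 134 129 126 130 130 134 129 125 115 120 18
210 115 119 124 136 151 167 175 170 163 165 154 140 133 125 115 121 18
212 116 123 129 143 169 216 216 213 214 218 213 181 158 136 115 119 17
214 119 130 140 142 146 205 207 208 212 214 217 215 192 142 120 119 18
216 126 138 141 140 137 142 142 142 145 148 153 153 148 142 138 124 18
218 136 140 141 135 123 123 126 127 127 121 123 135 139 139 171 156 18
220 139 140 136 124 117 122 126 129 128 122 117 123 135 138 180 196 18
222 140 138 128 122 124 126 132 134 133 125 124 122 127 137 180 201 18
224 139 126 122 125 128 127 133 138 135 128 125 124 122 124 178 205 19
226 151 118 125 129 130 130 133 142 135 129 127 127 123 119 173 203 19
228 173 118 125 134 136 137 141 153 142 137 139 131 123 117 148 195 19
230 156 112 120 146 170 183 191 200 192 182 168 142 119 112 115 190 19
16.3 [ 0.60341717 -0.20518834  0.10396903] [-3.12324012  0.70774915  3.13242363] [-0.06208569  0.61895993  0.39932527]
down5 [0.0081 0.0002 0.0095]
x1 [-0.0019  0.0001  0.0016]
y1 [ 0.      0.0025 -0.0001]
```

{"method": "arm_command", "body": {
  "commands": [
    [0, 0, -0.03, 0, 0, 0, 1],
    [0, 0, -0.06, 0, 0, 0, 1],
    [0, 0, -0.09, 0, 0, 0, 1],
    [0, 0, -0.09, 0, 0, 0, 1],
    [0, 0, 0, 0, 0, 0, 1]
  ]
}}

```text
clock: 16.8
ee_pos: [0.5336, -0.2045, 0.191]
tool_rot: [-3.115, 0.714, 3.136]
ft_force: [1.3, -1.0, 0.2]
grip_width: 0.0856
grasp_force: 0.0
```

Run:
```python
from look import *
c=cams.camera("wrist"); C["w"]=c
g=cv2.cvtColor(c["image"],cv2.COLOR_RGB2GRAY).astype(int)
t=np.array([.592,-.207,0]);
for n,q in(("rim near",[-.013,0,.08]),("collar bot",[-.011,0,.08]),("collar top",[-.011,0,.086]),("handle bot",[-.012,0,.086]),("handle top",[-.012,0,.136]),("base top near",[-.035,0,.012])): print(n,proj("w",t+q).round(1))
u,v=proj("w",t+[-.013,0,.08])[0].astype(int)
for y in range(v-12,v+40): print(y,*g[y,u-20:u+24:3])
s=c["image"]; col=g[:,u]; print([i for i in range(1,420) if abs(col[i]-col[i-1])>25])
```

```text
rim near [[283.  158.9]]
collar bot [[283.  160.5]]
collar top [[282.9 166.6]]
handle bot [[282.9 165.8]]
handle top [[281.5 222.2]]
base top near [[284.   78.2]]
146 154 156 141 97 102 104 111 109 110 111 108 102 127 154 156
147 155 156 140 97 102 104 111 108 110 112 108 102 129 156 157
148 158 157 141 97 102 104 111 109 108 111 108 102 128 155 157
149 158 158 141 97 102 104 110 108 109 112 108 101 127 152 155
150 157 158 141 98 102 104 110 109 110 111 108 102 126 151 154
151 154 157 139 97 102 102 110 109 109 112 108 102 125 152 153
152 153 155 135 98 102 103 110 109 110 111 107 101 126 153 152
153 153 153 132 97 102 105 110 109 109 112 108 102 125 154 150
154 154 152 131 98 102 106 110 108 109 110 107 101 126 155 149
155 153 151 131 98 103 106 110 107 106 110 107 101 127 155 151
156 155 152 129 98 103 106 109 107 104 110 107 100 127 156 155
157 156 156 127 99 102 106 111 106 104 110 107 98 127 155 156
158 156 158 126 98 103 107 111 106 104 111 107 97 125 155 159
159 156 158 127 97 103 112 123 118 117 115 108 97 124 154 159
160 156 157 125 99 105 127 152 148 148 132 110 97 123 152 
[... 1488 characters left out ...]
27 28 29 28 26 26 29 111 161 159
187 162 157 60 30 27 26 28 27 27 30 29 27 112 163 161
188 164 158 59 27 28 29 27 27 29 28 27 28 113 162 160
189 163 159 59 27 28 27 27 26 27 29 27 26 112 162 159
190 162 159 58 28 26 28 27 26 28 28 29 27 111 161 159
191 159 158 57 27 28 26 26 28 28 27 28 29 109 160 159
192 160 160 53 28 29 28 28 27 28 27 26 27 111 162 159
193 158 161 48 28 28 28 27 27 26 27 29 27 112 162 157
194 158 160 46 29 28 28 28 27 28 29 25 27 112 161 158
195 157 156 45 28 27 28 28 27 28 28 29 26 113 160 160
196 156 153 42 26 27 30 29 29 26 29 27 28 111 157 160
197 156 150 37 28 27 27 27 29 27 29 29 27 109 156 161
[72, 73, 160, 164, 173, 174, 233, 234, 237, 238, 240, 241, 384, 385, 386]
```

Run:
```python
from look import *
c=cams.camera("wrist"); C["w"]=c; cv2.imwrite("pics/end.png",c["image"][:,:,::-1])
row=lambda p:proj("w",p)[0,1]
O=[((-.011,.070),164.5),((-.012,.076),172.8),((.012,.126),233.5)]
def P(p,v): return np.array([.592+v[2],-.207,.08])+R.from_euler("y",v[1]).apply([p[0],0,p[1]-.07])+[0,0,v[0]]
for b in (1.4,):
  for tx in(-.0015,0,.0015):
    f=lambda v:[row(P(p,[*v,tx]))+b-o for p,o in O]
    q=least_squares(f,[0,0]); print(tx,"gap mm",q.x[0]*1e3,"lean deg",np.degrees(q.x[1]),np.round(f(q.x),1), "seated resid",np.round(f([0,0]),1))
g=cv2.cvtColor(c["image"],cv2.COLOR_RGB2GRAY).astype(int)
print(g[225:262,282].tolist())
s=cams.camera("scene"); gs=cv2.cvtColor(s["image"],cv2.COLOR_RGB2GRAY).astype(int)
for n,z in(("rim",.08),("hbot",.086),("htop",.136),("eyetop",.160)): print(n,proj("scene",[.592,-.207,z]).round(1),proj("scene",[.604,-.207,z]).round(1))
for y in range(225,280,2): print(y,*gs[y,194:222:2])
```

```text
-0.0015 gap mm -5.286920698477098 lean deg 31.432599471861145 [ 0.4 -0.4 -0. ] seated resid [-1.3 -4.4  7. ]
0 gap mm -6.272069820013019 lean deg 30.719162494617546 [ 0.5 -0.4 -0. ] seated resid [-0.1 -3.2  7.8]
0.0015 gap mm -7.25264824888745 lean deg 29.990501392066466 [ 0.5 -0.5 -0. ] seated resid [ 1.1 -2.   8.7]
[28, 28, 33, 39, 48, 54, 54, 48, 41, 41, 52, 93, 140, 158, 135, 89, 59, 87, 129, 152, 157, 157, 157, 158, 157, 157, 156, 156, 156, 156, 157, 158, 158, 158, 155, 151, 139]
rim [[208.  267.8]] [[207.4 271.5]]
hbot [[207.7 266.2]] [[207.1 270. ]]
htop [[205.  253.2]] [[204.4 257. ]]
eyetop [[203.7 246.6]] [[203.  250.3]]
225 80 82 83 79 78 71 58 58 58 57 57 57 58 57
227 77 80 83 80 78 72 58 58 57 57 58 57 59 57
229 73 81 83 81 78 71 57 58 57 57 57 57 58 58
231 61 74 79 76 67 61 58 56 57 57 56 57 57 57
233 68 67 69 59 58 57 57 57 58 58 58 57 58 57
235 77 76 75 60 58 57 56 57 57 59 56 58 57 56
237 77 78 77 60 58 59 58 59 57 58 58 58 58 58
239 72 74 72 60 59 58 58 58 59 59 59 59 57 58
241 55 55 52 54 53 54 54 54 56 57 57 57 57 58
243 103 98 76 70 71 64 64 60 57 59 57 55 53 54

[... 191 characters left out ...]
3 84 84 82
253 120 122 105 81 78 74 72 81 68 81 83 84 85 82
255 85 87 85 71 60 70 68 61 46 80 83 83 83 83
257 101 95 82 65 46 47 49 49 44 71 84 83 82 83
259 115 98 82 66 43 44 43 43 42 67 85 83 83 83
261 87 84 83 73 42 44 43 43 41 57 83 83 82 84
263 84 82 83 81 49 42 44 44 42 57 103 105 89 82
265 84 97 106 111 67 43 45 42 41 72 122 125 121 108
267 86 119 123 125 88 40 42 45 40 85 115 121 122 125
269 87 120 122 121 103 54 47 47 49 99 111 123 124 123
271 103 123 122 123 119 96 86 88 88 80 101 125 122 123
273 106 116 116 117 122 101 80 84 81 75 93 123 121 124
275 81 81 80 81 83 80 79 80 81 77 79 88 87 92
277 78 79 78 79 78 76 80 82 81 79 77 80 79 78
279 77 79 78 79 80 80 81 81 81 79 76 79 80 80
```

```bash
python3 -c "
from rig import env
print(env.hand_in())"
```

```text
the job is handed in; nothing more can be done
None
```

The driver is off its prong and stowed shaft-down in the left tube, which proved to be the clear one. I released it at what felt like the collar's stop on the rim, though I couldn't see that contact to better than about 2 mm. The job is handed in, with the gripper clear and the spanner, carton and tape left alone.

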